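Load the spreading knives into the blade cleaner and start it

TASK

The used spreading knives lie in the plywood caddy with their handles inside and only the blades in reach. Load every knife into the blade cleaner: it must go in the other way round, so set it down and regrip it by the handle, then slide it blade first through the cleaner's mouth until the whole blade is inside and only the handle lies outside on the lip. When all the knives are in, turn the timer sleeve to number 5, let go, and then press the start button down; leave everything else standing where it is.

Things in the scene. Friction and masses are not known exactly. Their poses are not given: they have to be found in the camera images.
- knife_a: spreading knife, 200 mm, 90 g. Origin under mid-length, level with the handle's underside; +x to the blade tip, z up. Wooden handle x -100 to +5 mm, 24 wide, z 0 to 20. Steel blade x +5 to +100, 30 wide, z 8 to 13, so it stays off the table. Centre of mass x -23. Starts with handle in the caddy, only the blade out. Three or four knives are present; an absent one reads None from the start
- knife_b: spreading knife, the same as knife_a
- knife_c: spreading knife, the same as knife_a
- knife_d: spreading knife, the same as knife_a
- knife_a_tip (a point): blade tip of knife_a, at x +100, z +10.5 mm in its frame
- knife_b_tip (a point): blade tip of knife_b, at x +100, z +10.5 mm in its frame
- knife_c_tip (a point): blade tip of knife_c, at x +100, z +10.5 mm in its frame
- knife_d_tip (a point): blade tip of knife_d, at x +100, z +10.5 mm in its frame
- caddy: fixed plywood drip caddy, 130 x 285 x 44 mm, origin at the centre of its underside, open mouth at x = -65 mm facing its own -x. Inside: floor top z 10, ceiling 38, back wall x +59, four bays 48 mm wide at y -102, -34, 34, 102 mm, with 20 mm ribs between them. The knives lie in the bays, one in each at most, blades out through the mouth
- cleaner: fixed blade cleaner, 285 mm wide (y), mouth facing the caddy. Origin under the mouth's middle at table level; +x leads in. Cavity 275 wide, x 0 to 110 mm (back wall), floor top z 10, ceiling 45, clear roof up to 51. Its floor runs out as a lip to x -45, top z 10, for the handles. Control section behind, x 115 to 215, top z 55, with sleeve (x 165, y -70) and start button (x 165, y +40)
- sleeve (a joint): angle of the timer sleeve, a black fluted collar 44 mm across, its top 43 mm above the control section's top, on a fixed post 18 mm across that stands 5 mm out of it. Nine click stops numbered 0 to 8, pi/8 rad apart (5 is 1.963 rad), end stops at 0 and 8. Grows clockwise seen from above. Starts near 0 to 3. A click takes about 0.1 N m; let go, it settles in the nearest stop
- sleeve_grip (a point): point on the sleeve's axis, 30 mm above the control section's top (13 mm below the collar's top)
- sleeve_pointer (a point): tip of the sleeve's white pointer, 34 mm from its axis and 6 mm above the control section's top. The scale is nine black ticks round it: number 0 (long thick tick) lies towards the cleaner's -y, number 4 towards the mouth, number 5 is the other long tick, number 8 towards the cleaner's +y
- start (a joint): travel of the grey start button, 0 released to 0.006 m fully down, spring-loaded (5 N fully down); pushed down it counts from 0.004 m
- start_top (a point): centre of the top face of the start button, 26 mm in diameter; pushed straight down
- gold_bowl: small brass-coloured mixing bowl, rim 72 mm across, 45 mm high; origin under its centre. A bystander, to be left standing where it is
- clear_cup: empty clear plastic cup, 76 mm across, 75 mm high; origin under its centre. A bystander, to be left standing where it is
- green_pot: small green glass pot, 70 mm across, 45 mm high; origin under its centre. A bystander, to be left standing where it is
- blue_pot: small blue ceramic pot, 66 mm across, 45 mm high; origin under its centre. A bystander, to be left standing where it is
- pigment_jar: small closed jar, 44 mm across and 50 mm high, standing on the caddy's roof; origin under its centre. A bystander, to be left standing where it is
- hardener_bottle: closed white bottle, 60 mm across, 150 mm high; origin under its centre. A bystander, to be left standing where it is
- wax_tin: closed metal tin, 70 mm across, 50 mm high; origin under its centre. A bystander, to be left standing where it is

How it is judged:
On the way, in this order (a step that is already met when the one before it is completed fails the run):
1. all the knives are in the cleaner, blades fully inside (x of each of knife_a_tip, knife_b_tip, knife_c_tip, knife_d_tip in the frame of cleaner above 0.083 m and y of knife_a_tip in the frame of cleaner between -0.138 and 0.138 m and z of knife_a_tip in the frame of cleaner between 0.008 and 0.047 m and x of each of knife_a, knife_b, knife_c, knife_d in the frame of cleaner below 0.03 m and linear speed of each of knife_a, knife_b, knife_c, knife_d below 0.03 m/s and y of knife_b_tip in the frame of cleaner between -0.138 and 0.138 m and z of knife_b_tip in the frame of cleaner between 0.008 and 0.047 m and y of knife_c_tip in the frame of cleaner between -0.138 and 0.138 m and z of knife_c_tip in the frame of cleaner between 0.008 and 0.047 m and y of knife_d_tip in the frame of cleaner between -0.138 and 0.138 m and z of knife_d_tip in the frame of cleaner between 0.008 and 0.047 m), for 0.2 s.
2. the sleeve rests at number 5, let go (value of joint sleeve between 1.843 and 2.083 rad and contact force between the fingers and anything else below 0.3 N), for 0.3 s.
3. the start button is pressed with the sleeve at 5 (value of joint start above 0.004 m and value of joint sleeve between 1.843 and 2.083 rad), for 0.05 s.
At the end, for the whole second after the job is handed in: every knife present has its blade tip at least 83 mm inside the cleaner's cavity (its blade is 95 mm long), handle outside, at rest; the sleeve is within 0.12 rad of number 5; the start button has been pressed last and is released (all of step 1 and value of joint sleeve between 1.843 and 2.083 rad and value of joint start below 0.002 m); the robot touches nothing.
It fails at once if a bystander (bowl, cup, pots, jar, bottle, tin) is shoved more than 30 mm (distance of any of gold_bowl, clear_cup, green_pot, blue_pot, pigment_jar, hardener_bottle, wax_tin from where it was at the start of the episode above 0.03 m).
It fails at once if a bystander is tipped over (angle between any of gold_bowl, clear_cup, green_pot, blue_pot, pigment_jar, hardener_bottle, wax_tin's own z axis and vertical above 0.5 rad).
Of knife_a, knife_b, knife_c, knife_d only 3 to 4 are there at a start; the rules pass over those that are not, and their reading is None.
At some moment in a run one of knife_a, knife_b, knife_c, knife_d may be knocked a few centimetres aside while the robot is not near it.
Once in a run the grip may slacken for a moment while it holds something.
It also fails if it takes over 210 s, if anything falls off the work surface, if the arm or the gripper's body presses on something with over 40 N, if the wrist force passes 120 N, or if a joint passes its speed limit or range.

ROBOT

A 6-joint arm with a two-finger parallel gripper is mounted at the origin on the work surface. World frame = base frame: x ahead of the robot, y to its left, z up, the work surface at z = 0. Lengths are in m, angles in rad, forces in N, time in s.
With the tool pointing down it reaches from about 0.35 to 0.85 m from the base axis. Payload 8.1 kg.
Tool frame: the origin (TCP) lies at the centre of the arm's flange, where the gripper is bolted on; the fingertips stand 186 mm ahead of it and the grasp point (between the pads) lies 167 mm ahead of it (robot.grasp_offset is the distance from the TCP to the grasp point, in m); z points along the fingers, y is the line along which they close (so a half turn about z gives the same grasp; the last joint's range is limited). The gripper opens to 93 mm and grips with 3 to 60 N. Pads are 15 mm wide; open, the fingers measure 128 mm over their backs; the gripper's body (75 mm by 188 mm) begins 65 mm behind the grasp point.
Start: joints at [-1.39, 0.13, 1.488, -0, 1.523, -0.085], TCP at [0.158, -0.579, 0.405] pointing down, gripper open.
Joint ranges: [-2.96, 2.96], [-0.89, 2.26], [0.02, 2.5], [-1.34, 4.48], [0, 2.73], [-2.66, 2.66]. Speed limits (rad/s): [2.39, 2.39, 2.79, 3.14, 3.14, 3.14].

INTERFACE

Orientations are given as a rotation vector (axis times angle).
In Python, from plant import robot gives the robot as it stands.
- The arm moves only by the tool drive_tool, never from a script. Its argument "moves" is one flat list of numbers, 7 for each row, row after row: the finger opening in mm, from 0 to 93, then the shift along the tool's x, y, z in mm, then the turn, a rotation vector about the tool's x, y, z in degrees. A call has 1 to 8 rows; each row shifts and turns the commanded pose from where the row before left it, along the tool's axes as they then stand; what a row does not reach is not made up. A row lasts 1/10 s, in which the tool goes at most 50 mm and 8.59 degrees, less where a joint would pass 70% of its speed; a pose out of reach is approached as far as the arm can. A call is refused whole if a number of a shift passes 50 or a number of a turn 8.59, either way. A call with a gripper value outside its range is refused whole. The fingers move at their own pace and stop on an object; "grip_force" is the grip in N (left out, the last holds). Time passes only in rows, so rows that do not move let the fingers close. It gives the time, the measured TCP pose, the force, the opening and the grip force at its end, in the units of the state.
- robot.read_state(): the state, without advancing time (a new reading comes with each control period).
- robot.read_camera(name): name is "side" or "top" or "wrist"; returns a dict with "color" (400x640x3 uint8, red, green, blue), "depth" (400x640 float32, m along the optical axis (not along the pixel's ray), 0 where there is no reading), "mtx" (3x3 intrinsics, pixels), "R" (3x3) and "t" (3): a world point X has camera coordinates R X + t. Camera axes: x right, y down, z forward; pixel columns grow to the right and rows downward; lengths in m; the calibration is good to about 2 mm. A picture is of the moment at which its call begins.
- robot.close_job(): hands the job in; it is judged then, once.
The state is a dict: "t": time; "q": joint angles; "dq": joint speeds; "joint_torque": joint torques, N m; "tool_pos": TCP position; "orientation": TCP orientation; "force": force on the tool from outside, world axes, zero at the start; "wrist_torque": the same for the moment, N m; "opening": finger opening in m; "gripper_force": force on a finger pad.
Only numpy, scipy, OpenCV 4.12 (cv2) and the standard library are available. Lean on these libraries where they do the work, as an engineer would, in place of code of your own. Each camera call takes 0.05 s, during which the arm holds its last target. There are 200 camera calls.

## Working session

There is one attempt and no reset: what is moved stays moved. The work goes in short steps, Python scripts to look and compute and a tool call to move; the robot and the scene stay as the last step left them, time stands still between calls to the robot, and variables do not carry over. Pictures are saved under pics/ and viewed, at most 14 in all, crops included, and the job is handed in when it is done.

Besides the shell and the picture viewer there is one more tool, called after "Emit:" as name(argument=value, ...) on one line, values as JSON. drive_tool: Moves the arm, as the interface text tells. Its arguments: {"type":"object","properties":{"moves":{"type":"array","items":{"type":"number"}},"grip_force":{"type":"number"}},"required":["moves"]}

```bash
mkdir -p pics; ls; cat > h.py <<'E'
import numpy as np, cv2
from scipy.spatial.transform import Rotation as Ro
from plant import robot
def cam(n,save=None):
    c=robot.read_camera(n)
    if save: cv2.imwrite('pics/'+save,c['color'][:,:,::-1])
    return c
def cloud(c):
    h,w=c['depth'].shape
    u,v=np.meshgrid(np.arange(w),np.arange(h)); d=c['depth']
    K=c['mtx']
    P=np.stack([(u-K[0,2])/K[0,0]*d,(v-K[1,2])/K[1,1]*d,d],-1)
    X=(P-c['t'])@c['R']
    X[d==0]=np.nan
    return X
def ray(c,u,v,z):
    K=c['mtx'];r=np.array([(u-K[0,2])/K[0,0],(v-K[1,2])/K[1,1],1.])@c['R']
    o=-c['R'].T@c['t']; return o+r*(z-o[2])/r[2]
def pix(c,X):
    p=c['R']@np.array(X)+c['t']; p=c['mtx']@p; return p[:2]/p[2]
E
python3 - <<'E'
from h import *
import pickle
cs={}
for n in ('top','side'):
    c=cam(n,n+'0.png'); cs[n]=c; print(n,-c['R'].T@c['t'],c['mtx'][0,0], c['R'].round(2).tolist())
pickle.dump(cs,open('c0.pkl','wb'))
s=robot.read_state();print(s['t'],s['tool_pos'],s['orientation'],s['opening'],robot.grasp_offset)
E
```

```text
pics
top [ 0.26691331 -0.00222915  1.64027162] 489.28581297579194 [[0.03, -1.0, -0.0], [-0.99, -0.02, -0.16], [0.16, 0.01, -0.99]]
side [-0.22705089  0.86111795  1.09296732] 447.4569439483138 [[-0.75, -0.66, -0.02], [-0.42, 0.5, -0.76], [0.51, -0.57, -0.65]]
0.1 [ 0.15759014 -0.5787221   0.40376433] [-3.11219567e+00 -4.16058901e-01  1.59789511e-04] 0.09316856531451012 0.1673
```

View pics/top0.png

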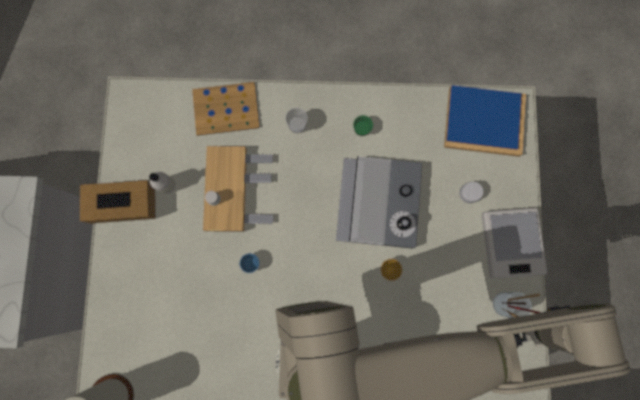

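View pics/side0.png

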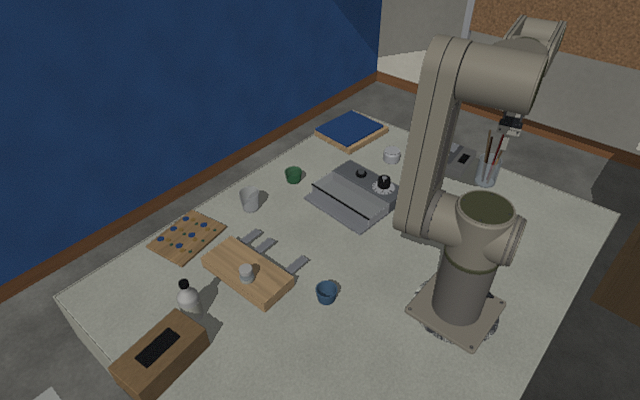

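Top view: caddy at about (225,188) with its mouth to the right, and three blades ending near (275,158), (272,178) and (278,218). The cleaner is at (380,200) with its mouth to the left, the sleeve near (403,223) and the button near (406,190). The side view agrees. Now measuring.

```bash
cat > m.py <<'E'
from h import *
import pickle
c=pickle.load(open('c0.pkl','rb'))['top']
X=cloud(c); rgb=c['color'].astype(int)
hsv=cv2.cvtColor(c['color'],cv2.COLOR_RGB2HSV)
def rect(m,name):
    m=m&~np.isnan(X[...,0])
    P=X[m]; 
    r=cv2.minAreaRect((P[:,:2]*1000).astype(np.float32))
    print(name,m.sum(),'z',np.percentile(P[:,2],[5,50,95]).round(4),np.round(r[0],1),np.round(r[1],1),round(r[2],2))
    return P
v,u=np.mgrid[:400,:640]
box=lambda a,b,cc,d:(u>=a)&(u<=b)&(v>=cc)&(v<=d)
z=X[...,2]
print('table z',np.nanmedian(z[box(290,330,150,240)]))
rect(box(198,250,140,235)&(abs(z-.044)<.007),'caddy roof')
for i,(a,b) in enumerate([(150,167),(170,187),(208,226)]):
    P=rect(box(247,285,a,b)&(z>.012)&(z<.04),f'blade{i}')
    q=P[:,:2]-P[:,:2].mean(0);w=np.linalg.svd(q,full_matrices=0)[2][0];print(w,np.degrees(np.arctan2(w[1],w[0])),(P[:,:2]@w).min(),(P[:,:2]@w).max(),P[:,:2].mean(0))
rect(box(330,430,145,255)&(abs(z-.0525)<.008),'cleaner top')
rect(box(330,360,145,255)&(abs(z-.010)<.005),'lip')
rect(box(380,425,145,255)&(abs(z-.055)<.003),'ctrl')
P=rect(box(380,425,205,240)&(z>.085),'sleeve')
rect(box(380,425,175,204)&(z>.06),'button')
for n,b in dict(clear=(285,310,105,135),green=(350,376,112,138),gold=(378,405,255,285),blue=(235,264,250,276),jar=(203,222,188,208),tin=(455,488,178,206),bottle=(145,180,165,198)).items():
    rect(box(*b)&(z>(.065 if n=='jar' else .025)),n)
E
python3 m.py
python3 - <<'E'
import sys;sys.path.insert(0,'.')
import os;os.chdir('.')
from h import *
import pickle
c=pickle.load(open('c0.pkl','rb'))['top']['color'][130:260,180:440,::-1]
cv2.imwrite('pics/crop.png',cv2.resize(c,None,fx=3,fy=3,interpolation=cv2.INTER_CUBIC))
E
```

```text
table z -0.0005547327768157925
caddy roof 2917 z [0.0387 0.044  0.0492] [557.5 313.8] [284.4 131.4] 0.97
blade0 232 z [0.0168 0.0226 0.0298] [664.9 202.2] [31.3 86.5] 0.56
[ 0.01884529 -0.99982241] -88.92018058409367 -0.2327794353396685 -0.14623716272838527 [0.66434467 0.20219539]
blade1 224 z [0.0166 0.0229 0.0296] [598.6 200.9] [30.7 82.4] 0.55
[ 0.01869021 -0.99982532] -88.92906745363445 -0.23081034798882819 -0.14863450994819444 [0.59859783 0.20085287]
blade2 235 z [0.0163 0.0229 0.029 ] [459.9 186.8] [31.4 96.6] 4.0
[ 0.03733519 -0.9993028 ] -87.86035368459423 -0.21806636908931223 -0.1217343868899582 [0.4595365 0.1925866]
cleaner top 5078 z [0.0461 0.052  0.0583] [ 524.7 -223.4] [218.9 286. ] 85.42
lip 1014 z [0.0054 0.0089 0.0138] [533.5 -88.5] [102.6 378.6] 89.82
ctrl 1556 z [0.0523 0.0545 0.0575] [ 520.7 -262. ] [138.5 284.2] 85.47
sleeve 163 z [0.0912 0.0973 0.1042] [ 450.4 -276.2] [42.7 44.4] 34.83
button 170 z [0.0604 0.0663 0.0799] [ 560.2 -281.8] [102.3  94. ] 88.4
clear 253 z [0.0286 0.0587 0.078 ] [793.5  79.7] [73.4 74.7] 69.2
green 129 z [0.027  0.0402 0.0484] [ 785.9 -146. ] [67.9 66.9] 89.42
gold 159 z [0.0269 0.0395 0.0479] [ 303.9 -242.6] [67.1 68.4] 1.46
blue 123 z [0.0266 0.0414 0.0504] [311.4 216.8] [61.3 62.5] 0.79
jar 145 z [0.0676 0.0935 0.0993] [516.1 342.5] [39.  40.5] 62.74
tin 361 z [0.0331 0.0471 0.0541] [ 564.3 -509.9] [67.6 66.2] 80.01
bottle 545 z [0.035  0.0903 0.1502] [556.4 530.2] [60.3 99.3] 30.82
```

View pics/crop.png

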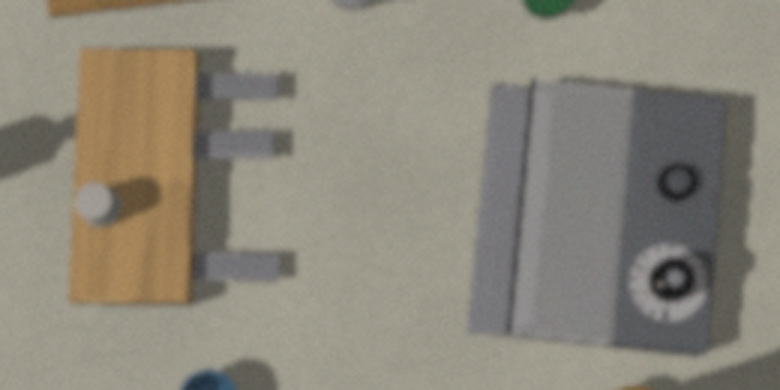

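The crop shows the same three blades as grey strips at crop (245,85), (245,143) and (245,265). The sleeve is at (672,280) and the button at (680,182). The measured sizes match: caddy 284x131, cleaner 286x219, and the sleeve is within 1 mm of where the cleaner frame predicts it. I'll turn the tool first.

Emit:
drive_tool(moves=[60,0,0,0,0,0,-8.5,44,0,0,0,0,0,-8.5,44,0,0,0,0,0,-8.5,44,0,0,0,0,0,-8.5,44,0,0,0,0,0,-8.5,44,0,0,0,0,0,-8.5,44,0,0,0,0,0,-8.5,44,0,0,0,0,0,-8.5])

```text
t: 0.9
tool_pos: [0.1576, -0.5788, 0.4041]
orientation: [-2.342, -2.093, -0.001]
force: [-1.0, 0.3, -0.3]
opening: 0.0443
gripper_force: 0.0
```

Emit:
drive_tool(moves=[44,0,0,0,0,0,-7.8,44,0,50,0,0,0,0,44,0,50,0,0,0,0,44,0,50,0,0,0,0,44,50,50,0,0,0,0,44,50,50,0,0,0,0,44,50,50,0,0,0,0,44,50,0,0,0,0,0])

```text
t: 1.7
tool_pos: [0.4137, -0.4167, 0.4027]
orientation: [-2.198, -2.242, -0.002]
force: [-0.5, 0.8, 0.8]
opening: 0.0441
gripper_force: 0.0
```

Emit:
drive_tool(moves=[44,50,0,0,0,0,0,44,50,0,0,0,0,0,44,50,0,0,0,0,0,44,50,0,0,0,0,0,44,50,0,0,0,0,0,44,50,0,0,0,0,0,44,50,0,0,0,0,0,44,50,0,0,0,0,0])

```text
t: 2.5
tool_pos: [0.4029, -0.0165, 0.4046]
orientation: [2.202, 2.241, 0.0]
force: [0.5, -0.4, 0.6]
opening: 0.0439
gripper_force: 0.0
```

```bash
cat >> h.py <<'E'
def go(x,y,z,close_deg):
    """tool-frame delta (mm) to bring grasp point to x,y,z (m), closing line at angle close_deg (mod 180), tool down"""
    s=robot.read_state();R=Ro.from_rotvec(s['orientation']).as_matrix()
    g=np.array(s['tool_pos'])+R[:,2]*robot.grasp_offset
    d=R.T@(np.array([x,y,z])-g)*1000
    a=np.degrees(np.arctan2(R[1,1],R[0,1])); dt=(close_deg-a+90)%180-90
    xd=np.degrees(np.arctan2(R[1,0],R[0,0]))
    print('t',round(s['t'],1),'grasp',g.round(4),'close',round(a,1),'toolx',round(xd,1),'tilt',R[:2,2].round(3),'open',round(s['opening'],4),'d tool',d.round(1),'turn z',round(-dt,1),'q',np.round(s['q'],2))
E
python3 -c "
from h import *
go(.460,.19,.12,1)"
```

```text
t 2.5 grasp [ 0.403  -0.0165  0.2373] close 1.0 toolx 91.0 tilt [0. 0.] open 0.0439 d tool [205.5  60.6 117.3] turn z -0.0 q [-0.17 -0.43  1.99  0.    1.58 -0.19]
```

Emit:
drive_tool(moves=[44,50,15,0,0,0,0,44,50,15,0,0,0,0,44,50,15,0,0,0,0,44,40,15,0,0,0,0,44,15,0,15,0,0,0,44,0,0,0,0,0,0])

```text
t: 3.1
tool_pos: [0.4572, 0.1827, 0.3866]
orientation: [-2.196, -2.243, 0.007]
force: [0.1, -1.2, -0.5]
opening: 0.0439
gripper_force: 0.0
```

```bash
cat > bl.py <<'E'
from h import *
import sys
def find(cn,zlo,zhi,x0,x1,y0,y1,grip=None):
    c=cam(cn,cn+str(robot.read_state()['t'])+'.png');X=cloud(c);z=X[...,2]
    m=(z>zlo)&(z<zhi)&(X[...,0]>x0)&(X[...,0]<x1)&(X[...,1]>y0)&(X[...,1]<y1)
    m=cv2.morphologyEx(m.astype(np.uint8),cv2.MORPH_OPEN,np.ones((3,3)))
    n,l,st,_=cv2.connectedComponentsWithStats(m)
    for i in range(1,n):
        if st[i,4]<60: continue
        P=X[l==i];r=cv2.minAreaRect((P[:,:2]*1000).astype(np.float32))
        print(cn,st[i,4],'z',np.median(P[:,2]).round(4),np.round(r[0],1),np.round(r[1],1),round(r[2],1),'x',np.percentile(P[:,0],[1,99]).round(3),'y',np.percentile(P[:,1],[1,99]).round(3))
if __name__=='__main__': 
    a=[float(v) for v in sys.argv[2:8]]; find(sys.argv[1],*a)
E
python3 bl.py wrist .014 .032 .35 .75 .1 .245; python3 bl.py wrist .036 .05 .35 .75 .2 .4;ls pics; python3 -c "
from h import *
go(.460,.19,.024,1)"
```

```text
wrist 2058 z 0.0227 [458.5 196.2] [30.  96.5] 0.1 x [0.444 0.473] y [0.149 0.243]
wrist 1939 z 0.0228 [597.3 202. ] [30.8 86.1] 1.6 x [0.582 0.612] y [0.16  0.244]
wrist 2006 z 0.0228 [664.5 201. ] [31.3 86.6] 1.6 x [0.649 0.679] y [0.158 0.244]
wrist 35305 z 0.0438 [557.9 310.2] [285.7 126.2] 1.2 x [0.418 0.697] y [0.248 0.372]
crop.png
side0.png
top0.png
wrist3.1.png
wrist3.15.png
t 3.2 grasp [0.4572 0.1805 0.2211] close 1.1 toolx 91.1 tilt [-0.003 -0.001] open 0.0442 d tool [  9.8   3.5 197.1] turn z 0.1 q [ 0.27 -0.16  1.8  -0.    1.5   0.25]
```

Emit:
drive_tool(moves=[44,10,2,45,0,0,0,44,0,0,50,0,0,0,44,0,0,50,0,0,0,44,0,0,35,0,0,0,44,0,0,18,0,0,0,44,0,0,0,0,0,0,20,0,0,0,0,0,0,20,0,0,0,0,0,0], grip_force=45)

```text
t: 4.0
tool_pos: [0.461, 0.1909, 0.1937]
orientation: [2.201, 2.239, 0.004]
force: [-1.4, 0.1, 0.0]
opening: 0.0327
gripper_force: 0.1
```

Emit:
drive_tool(moves=[20,0,0,0,0,0,0,20,0,0,0,0,0,0,20,0,0,0,0,0,0])

```text
t: 4.3
tool_pos: [0.4607, 0.1915, 0.1928]
orientation: [2.2, 2.24, 0.003]
force: [1.6, -0.8, 1.4]
opening: 0.0291
gripper_force: 45.0
```

```bash
python3 -c "
from h import *
go(.458,.05,.022,1);s=robot.read_state();print(s['gripper_force'],s['force'])"
```

```text
t 4.3 grasp [0.4611 0.1915 0.0255] close 1.0 toolx 91.0 tilt [0.002 0.   ] open 0.0291 d tool [-141.4   -5.6    3.5] turn z 0.0 q [ 0.29  0.08  1.96 -0.    1.11  0.27]
44.9630606174469 [ 1.61775445 -0.80338096  1.35447784]
```

Emit:
drive_tool(moves=[20,-20,0,0,0,0,0,20,-20,0,0,0,0,0,20,-20,0,0,0,0,0,20,-20,0,0,0,0,0,20,-20,0,0,0,0,0,20,-20,0,0,0,0,0,20,-20,0,0,0,0,0,20,-20,0,0,0,0,0])

```text
t: 5.1
tool_pos: [0.4626, 0.0308, 0.1916]
orientation: [-2.201, -2.241, 0.0]
force: [-0.3, 0.8, -1.9]
opening: 0.0289
gripper_force: 45.0
```

```bash
python3 -c "
from h import *
go(.458,.05,.022,1);s=robot.read_state();print(s['gripper_force'],s['force'])"; python3 bl.py top .012 .05 .40 .52 -.04 .238;  python3 bl.py side .012 .05 .40 .52 -.04 .238
```

```text
t 5.1 grasp [0.4626 0.0309 0.0243] close 1.1 toolx 91.1 tilt [-0.  0.] open 0.0289 d tool [19.2 -4.2  2.4] turn z 0.1 q [-0.04 -0.01  2.05  0.    1.1  -0.06]
44.97690439224243 [-0.31720907  0.8272557  -1.93152428]
top 117 z 0.0239 [459.2 163. ] [23.7 50.9] 1.6 x [0.448 0.471] y [0.138 0.189]
side 438 z 0.0263 [470.2 100.9] [173.5  60.3] 85.2 x [0.435 0.492] y [0.021 0.187]
```

Emit:
drive_tool(moves=[20,0,0,4,0,0,0,20,0,0,0,0,0,0,46,0,0,0,0,0,0,46,0,0,0,0,0,0,46,0,0,0,0,0,0,46,0,0,-40,0,0,0,46,50,-2,0,0,0,0,46,45,-1,0,0,0,0])

```text
t: 6.0
tool_pos: [0.4592, 0.1269, 0.2297]
orientation: [2.204, 2.236, 0.005]
force: [0.4, -0.8, -0.8]
opening: 0.0459
gripper_force: 0.0
```

```bash
python3 bl.py wrist .006 .032 .40 .52 -.04 .242;python3 bl.py top .006 .032 .40 .52 -.04 .242; python3 -c "
from h import *
go(.459,.149,.022,1)"
```

```text
wrist 4763 z 0.0196 [459.1 142. ] [23.7 93.8] 1.7 x [0.447 0.471] y [0.097 0.188]
wrist 1234 z 0.0128 [462.   51.1] [29.4 28.6] 1.8 x [0.448 0.477] y [0.037 0.065]
top 192 z 0.0127 [464.8  35.5] [28.4 87.3] 1.6 x [0.45  0.479] y [-0.008  0.079]
t 6.1 grasp [0.4582 0.1307 0.0613] close 1.2 toolx 91.2 tilt [0.002 0.002] open 0.0457 d tool [18.2  1.1 39.3] turn z 0.2 q [ 0.17 -0.04  2.    0.    1.18  0.15]
```

Emit:
drive_tool(moves=[46,18,1,0,0,0,-0.6,46,0,0,25,0,0,0,46,0,0,15,0,0,0,46,0,0,0,0,0,0,15,0,0,0,0,0,0,15,0,0,0,0,0,0,15,0,0,0,0,0,0,15,0,0,0,0,0,0], grip_force=45)

```text
t: 6.9
tool_pos: [0.4589, 0.1442, 0.1878]
orientation: [2.19, 2.253, 0.0]
force: [0.4, -0.8, 0.4]
opening: 0.0239
gripper_force: 45.0
```

Emit:
drive_tool(moves=[15,0,0,0,0,0,0,15,0,0,0,0,0,0,15,0,0,-10,0,0,0,15,0,0,-10,0,0,0,15,0,0,0,0,0,3,15,0,0,0,0,0,3,15,0,0,0,0,0,0])

```text
t: 7.6
tool_pos: [0.4592, 0.1444, 0.2089]
orientation: [2.305, 2.134, 0.002]
force: [0.5, -0.0, -0.9]
opening: 0.0241
gripper_force: 45.0
```

```bash
cat > cl.py <<'E'
from h import *
O=np.array([.5333,-.1162]);ex=np.array([np.cos(np.radians(-94.58)),np.sin(np.radians(-94.58))]);ey=np.array([-ex[1],ex[0]])
def W(x,y): return O+ex*x+ey*y
E
python3 -c "
from cl import *
p=W(-.067,-.085);print(p);go(*p,.042,-4.6);print(robot.read_state()['gripper_force'])"; python3 bl.py side .012 .06 .40 .52 -.04 .242
```

```text
[ 0.45392144 -0.04262661]
t 7.6 grasp [0.4595 0.1445 0.0416] close -4.4 toolx 85.6 tilt [0.001 0.   ] open 0.0241 d tool [-187.     8.9   -0.5] turn z 0.2 q [0.2  0.   2.   0.   1.14 0.28]
45.00022530555725
side 168 z 0.0425 [459.4 164.3] [54.7 47.9] 82.7 x [0.434 0.478] y [0.137 0.191]
```

Emit:
drive_tool(moves=[15,-30,3,0,0,0,0,15,-30,3,0,0,0,0,15,-30,3,0,0,0,0,15,-20,0,0,0,0,0,15,-20,0,0,0,0,0,15,-20,0,0,0,0,0,15,-15,0,0,0,0,0,15,0,0,0,0,0,0])

```text
t: 8.45
tool_pos: [0.4553, -0.0223, 0.2082]
orientation: [2.305, 2.134, 0.0]
force: [0.6, -0.4, -0.9]
opening: 0.0238
gripper_force: 45.0
```

```bash
python3 -c "
from cl import *
p=W(-.0605,-.085);print(p);go(*p,.042,-4.6);s=robot.read_state();print(s['gripper_force'],s['force'])"; python3 bl.py side .012 .06 .40 .52 -.1 .15;python3 bl.py top .022 .06 .42 .5 -.1 .15
```

```text
[ 0.45340241 -0.04910585]
t 8.4 grasp [ 0.4554 -0.0224  0.0409] close -4.4 toolx 85.6 tilt [ 0. -0.] open 0.0238 d tool [-26.8   0.1  -1.1] turn z 0.2 q [-0.16 -0.07  2.07 -0.    1.14 -0.08]
44.99902009963989 [ 0.58166081 -0.41642064 -0.85258444]
side 176 z 0.0426 [453.  -7.] [54.5 60.6] 20.9 x [0.43  0.485] y [-0.03   0.025]
```

Emit:
drive_tool(moves=[15,-15,0,0,0,0,0,15,-12,0,0,0,0,0,15,0,0,5,0,0,0,15,0,0,4,0,0,0,15,0,0,0,0,0,0,36,0,0,0,0,0,0,36,0,0,0,0,0,0,36,0,0,0,0,0,0])

```text
t: 9.35
tool_pos: [0.4533, -0.0476, 0.1988]
orientation: [-2.304, -2.135, -0.0]
force: [0.1, -1.1, 0.4]
opening: 0.0362
gripper_force: 0.0
```

Emit:
drive_tool(moves=[36,0,0,0,0,0,0,36,0,0,-30,0,0,0,44,0,0,-50,0,0,0,44,0,0,-50,0,0,0,44,50,40,-50,0,0,-6,44,50,40,0,0,0,0,44,50,40,0,0,0,0,44,50,0,0,0,0,0])

```text
t: 10.15
tool_pos: [0.5412, 0.1117, 0.3597]
orientation: [2.191, 2.25, 0.002]
force: [-0.2, -0.1, -0.9]
opening: 0.044
gripper_force: 0.0
```

```bash
python3 bl.py top .024 .045 .36 .75 -.15 .242;python3 bl.py top .014 .028 .54 .75 0 .244;python3 bl.py wrist .014 .032 .35 .75 -.12 .244;  python3 -c "
from h import *
go(.597,.19,.024,1)"; ls pics|tail -3
```

```text
top 99 z 0.03 [454.7 -33.2] [58.3 23.2] 86.5 x [0.442 0.467] y [-0.061 -0.005]
wrist 2563 z 0.0227 [597.4 201.4] [30.1 84.9] 1.5 x [0.582 0.612] y [0.16  0.243]
wrist 2614 z 0.0228 [664.7 200.9] [30.8 86.4] 1.3 x [0.649 0.679] y [0.159 0.243]
t 10.3 grasp [0.5385 0.1136 0.1918] close 1.9 toolx 91.9 tilt [-0.001  0.   ] open 0.0441 d tool [ 74.3  61.1 167.8] turn z 0.9 q [0.11 0.02 1.68 0.   1.43 0.08]
wrist3.1.png
wrist3.15.png
wrist6.0.png
```

Emit:
drive_tool(moves=[44,40,30,10,0,0,0.9,44,38,30,20,0,0,0,44,0,1,30,0,0,0,44,0,0,0,0,0,0,44,0,0,0,0,0,0])

```text
t: 10.8
tool_pos: [0.5959, 0.1862, 0.3002]
orientation: [-2.208, -2.234, 0.004]
force: [-0.1, 0.4, 0.3]
opening: 0.044
gripper_force: 0.0
```

```bash
python3 -c "
from h import *
go(.597,.19,.024,1.3)"
```

```text
t 10.8 grasp [0.5955 0.186  0.1329] close 0.7 toolx 90.7 tilt [-0.002 -0.001] open 0.044 d tool [  4.    1.8 108.9] turn z -0.6 q [ 0.22  0.27  1.53 -0.    1.35  0.21]
```

Emit:
drive_tool(moves=[44,4,1,40,0,0,-0.5,44,0,0,40,0,0,0,44,0,0,20,0,0,0,44,0,0,9,0,0,0,20,0,0,0,0,0,0,20,0,0,0,0,0,0,20,0,0,0,0,0,0,20,0,0,0,0,0,0])

```text
t: 11.6
tool_pos: [0.5983, 0.1915, 0.1938]
orientation: [2.196, 2.243, 0.004]
force: [1.2, -1.5, 1.0]
opening: 0.029
gripper_force: 44.9
```

Emit:
drive_tool(moves=[20,0,0,0,0,0,0,20,-20,0,0,0,0,0,20,-20,0,0,0,0,0,20,-20,0,0,0,0,0,20,-20,0,0,0,0,0,20,-20,0,0,0,0,0,20,-20,0,0,0,0,0,20,-20,0,0,0,0,0])

```text
t: 12.4
tool_pos: [0.6001, 0.0509, 0.1916]
orientation: [-2.197, -2.245, 0.0]
force: [-0.4, -0.1, -1.3]
opening: 0.0293
gripper_force: 45.0
```

```bash
python3 -c "
from h import *
go(.597,.05,.022,1.3);s=robot.read_state();print(s['gripper_force'],s['force'])"; python3 bl.py top .012 .05 .54 .64 -.04 .238;  python3 bl.py side .012 .05 .54 .64 -.04 .238
```

```text
t 12.4 grasp [0.6001 0.051  0.0243] close 1.2 toolx 91.2 tilt [-0.  0.] open 0.0293 d tool [-0.9 -3.1  2.3] turn z -0.1 q [-0.    0.33  1.66  0.    1.15 -0.02]
44.95739221572876 [-0.43105056 -0.09320509 -1.27917051]
top 119 z 0.0231 [594.7 190.7] [24.6 55.6] 1.9 x [0.582 0.607] y [0.163 0.218]
top 73 z 0.0206 [598.3 109.9] [29.3 27. ] 3.0 x [0.584 0.613] y [0.096 0.123]
side 416 z 0.0247 [599.3 127.2] [ 63.5 179.5] 2.5 x [0.572 0.628] y [0.042 0.215]
```

Emit:
drive_tool(moves=[20,0,0,4,0,0,0,20,0,0,0,0,0,0,46,0,0,0,0,0,0,46,0,0,0,0,0,0,46,0,0,0,0,0,0,46,0,0,-40,0,0,0,46,50,-2,0,0,0,0,46,50,-1,0,0,0,0])

```text
t: 13.3
tool_pos: [0.5962, 0.1516, 0.2299]
orientation: [2.2, 2.24, 0.005]
force: [0.4, 0.1, 0.1]
opening: 0.0459
gripper_force: 0.0
```

```bash
python3 bl.py wrist .006 .032 .54 .64 -.04 .242;python3 bl.py top .006 .032 .54 .64 -.04 .242; python3 -c "
from h import *
go(.597,.175,.022,1.5)"
```

```text
wrist 5136 z 0.0197 [595.7 169.6] [24.  99.2] 2.3 x [0.583 0.608] y [0.122 0.218]
wrist 1239 z 0.0128 [599.6  75.6] [29.6 29. ] 0.7 x [0.585 0.614] y [0.062 0.089]
top 184 z 0.013 [600.5  64.8] [29.5 85.5] 0.7 x [0.586 0.615] y [0.022 0.107]
t 13.4 grasp [0.5949 0.1571 0.0612] close 1.5 toolx 91.5 tilt [0.001 0.002] open 0.0462 d tool [17.7  2.6 39.3] turn z -0.0 q [0.17 0.32 1.61 0.   1.22 0.15]
```

Emit:
drive_tool(moves=[46,18,1,0,0,0,-0.5,46,0,0,25,0,0,0,46,0,0,14,0,0,0,46,0,0,0,0,0,0,15,0,0,0,0,0,0,15,0,0,0,0,0,0,15,0,0,0,0,0,0,15,0,0,0,0,0,0])

```text
t: 14.2
tool_pos: [0.5958, 0.1692, 0.1886]
orientation: [-2.188, -2.254, 0.0]
force: [0.2, -0.0, -1.4]
opening: 0.024
gripper_force: 45.0
```

Emit:
drive_tool(moves=[15,0,0,0,0,0,0,15,0,0,0,0,0,0,15,0,0,-10,0,0,0,15,0,0,-10,0,0,0,15,0,0,0,0,0,3,15,0,0,0,0,0,3,15,0,0,0,0,0,0])

```text
t: 14.9
tool_pos: [0.5962, 0.1696, 0.21]
orientation: [2.303, 2.136, 0.002]
force: [-0.3, 0.2, -0.8]
opening: 0.0235
gripper_force: 45.0
```

```bash
python3 -c "
from cl import *
p=W(-.0605,-.0);print(p);go(*p,.042,-4.6);print(robot.read_state()['gripper_force'])"; python3 bl.py side .012 .06 .54 .64 -.04 .242
```

```text
[ 0.53813098 -0.05589319]
t 14.9 grasp [0.5964 0.1696 0.0427] close -4.3 toolx 85.7 tilt [0.002 0.   ] open 0.0235 d tool [-229.3  -41.2    0.5] turn z 0.3 q [0.19 0.35 1.6  0.   1.19 0.27]
44.99531149864197
side 65 z 0.0373 [585.   40.5] [33.9 39.9] 52.0 x [0.572 0.602] y [0.021 0.062]
side 170 z 0.0432 [597.9 193. ] [57.7 51. ] 86.4 x [0.572 0.62 ] y [0.165 0.221]
```

Emit:
drive_tool(moves=[15,-30,-14,0,0,0,0,15,-30,-14,0,0,0,0,15,-30,-13,0,0,0,0,15,-30,0,0,0,0,0,15,-30,0,0,0,0,0,15,-25,0,0,0,0,0,15,-25,0,0,0,0,0,15,0,0,0,0,0,0])

```text
t: 15.75
tool_pos: [0.54, -0.0295, 0.2092]
orientation: [2.303, 2.135, -0.0]
force: [-0.7, 0.3, -0.8]
opening: 0.0236
gripper_force: 45.0
```

```bash
python3 -c "
from cl import *
p=W(-.057,-.0);print(p);go(*p,.042,-4.6);s=robot.read_state();print(s['gripper_force'],s['force'])"; python3 bl.py side .012 .06 .49 .6 -.1 .15
```

```text
[ 0.53785151 -0.05938201]
t 15.8 grasp [ 0.5401 -0.0296  0.0419] close -4.3 toolx 85.7 tilt [ 0.001 -0.001] open 0.0236 d tool [-29.8  -0.   -0. ] turn z 0.3 q [-0.15  0.16  1.83 -0.    1.15 -0.07]
44.994202852249146 [-0.70681845  0.31081161 -0.8324695 ]
side 162 z 0.0431 [536.   -8.7] [54.  59.1] 18.2 x [0.515 0.567] y [-0.034  0.022]
```

Emit:
drive_tool(moves=[15,-15,0,0,0,0,0,15,-15,0,0,0,0,0,15,0,0,5,0,0,0,15,0,0,4,0,0,0,15,0,0,0,0,0,0,36,0,0,0,0,0,0,36,0,0,0,0,0,0,36,0,0,0,0,0,0])

```text
t: 16.6
tool_pos: [0.5379, -0.0567, 0.1998]
orientation: [2.302, 2.137, 0.0]
force: [0.1, -0.9, -0.3]
opening: 0.0359
gripper_force: 0.0
```

Emit:
drive_tool(moves=[36,0,0,0,0,0,0,36,0,0,-30,0,0,0,44,0,0,-50,0,0,0,44,0,0,-50,0,0,0,44,50,40,-50,0,0,-6,44,50,40,0,0,0,0,44,50,40,0,0,0,0,44,50,0,0,0,0,0])

```text
t: 17.4
tool_pos: [0.6254, 0.1025, 0.3602]
orientation: [2.189, 2.252, 0.001]
force: [0.3, -0.3, -1.2]
opening: 0.0436
gripper_force: 0.0
```

```bash
python3 bl.py top .022 .045 .36 .75 -.15 .1;python3 bl.py wrist .014 .032 .35 .75 -.12 .244;  python3 -c "
from h import *
go(.664,.19,.024,1.3)"; ls pics|tail -3
```

```text
top 204 z 0.0294 [537.6 -56.2] [101.7  24.1] 86.4 x [0.526 0.551] y [-0.106 -0.006]
top 214 z 0.0294 [453.7 -53.2] [104.4  24.4] 86.4 x [0.439 0.468] y [-0.105 -0.002]
wrist 2586 z 0.0227 [664.9 200.9] [30.4 86.4] 1.4 x [0.65 0.68] y [0.158 0.243]
t 17.5 grasp [0.6229 0.1079 0.1926] close 2.0 toolx 92.0 tilt [-0.001  0.002] open 0.0439 d tool [ 80.2  44.1 168.7] turn z 0.7 q [0.09 0.24 1.45 0.   1.46 0.05]
wrist3.1.png
wrist3.15.png
wrist6.0.png
```

Emit:
drive_tool(moves=[44,40,22,10,0,0,0.5,44,40,22,30,0,0,0,44,0,0,40,0,0,0,44,0,0,0,0,0,0,44,0,0,0,0,0,0])

```text
t: 18.0
tool_pos: [0.6627, 0.1788, 0.2821]
orientation: [-2.197, -2.244, 0.004]
force: [0.5, -0.3, 1.1]
opening: 0.0445
gripper_force: 0.0
```

```bash
python3 -c "
from h import *
go(.6645,.19,.024,1.3)"
```

```text
t 18.0 grasp [0.6622 0.1787 0.1148] close 1.2 toolx 91.2 tilt [-0.003 -0.001] open 0.0445 d tool [11.4  2.9 90.8] turn z -0.1 q [ 0.19  0.44  1.34 -0.    1.36  0.17]
```

Emit:
drive_tool(moves=[44,11,2,30,0,0,0,44,0,0,30,0,0,0,44,0,0,20,0,0,0,44,0,0,11,0,0,0,20,0,0,0,0,0,0,20,0,0,0,0,0,0,20,0,0,0,0,0,0,20,0,0,0,0,0,0])

```text
t: 18.8
tool_pos: [0.666, 0.1905, 0.1941]
orientation: [2.196, 2.243, 0.004]
force: [0.7, -1.3, 1.4]
opening: 0.0294
gripper_force: 44.9
```

Emit:
drive_tool(moves=[20,0,0,0,0,0,0,20,-20,0,0,0,0,0,20,-20,0,0,0,0,0,20,-20,0,0,0,0,0,20,-20,0,0,0,0,0,20,-20,0,0,0,0,0,20,-20,0,0,0,0,0,20,-20,0,0,0,0,0])

```text
t: 19.6
tool_pos: [0.6679, 0.0485, 0.1916]
orientation: [-2.198, -2.244, 0.001]
force: [-0.4, 0.2, -0.3]
opening: 0.0293
gripper_force: 45.0
```

```bash
python3 -c "
from h import *
go(.664,.05,.022,1.3);s=robot.read_state();print(s['gripper_force'],s['force'])"; python3 bl.py top .012 .05 .61 .71 -.04 .238;  python3 bl.py side .012 .05 .61 .71 -.04 .238
```

```text
t 19.6 grasp [0.6678 0.0484 0.0243] close 1.2 toolx 91.2 tilt [-0.001 -0.   ] open 0.0293 d tool [ 1.7 -3.7  2.3] turn z -0.1 q [-0.    0.5   1.45 -0.    1.2  -0.02]
44.961973428726196 [-0.42527436  0.23597604 -0.26192746]
top 130 z 0.0227 [663.6 186.6] [26.4 55.4] 3.4 x [0.651 0.676] y [0.159 0.214]
top 60 z 0.0204 [666.5 107.8] [23.3 31. ] 9.1 x [0.654 0.68 ] y [0.092 0.122]
side 408 z 0.0249 [673.1 121.9] [182.6  61.7] 86.5 x [0.64  0.696] y [0.038 0.213]
```

Emit:
drive_tool(moves=[20,0,0,4,0,0,0,20,0,0,0,0,0,0,46,0,0,0,0,0,0,46,0,0,0,0,0,0,46,0,0,0,0,0,0,46,0,0,-40,0,0,0,46,50,-2,0,0,0,0,46,50,-1,0,0,0,0])

```text
t: 20.5
tool_pos: [0.664, 0.1506, 0.2305]
orientation: [2.199, 2.24, 0.005]
force: [0.0, -0.1, 0.3]
opening: 0.0462
gripper_force: 0.0
```

```bash
python3 bl.py wrist .006 .032 .61 .71 -.04 .242;python3 bl.py top .006 .032 .61 .71 -.04 .242; python3 -c "
from h import *
go(.664,.171,.022,1.5)"
```

```text
wrist 5094 z 0.0196 [663.6 168.2] [24.1 99.3] 2.3 x [0.651 0.676] y [0.12  0.217]
wrist 1247 z 0.0128 [667.1  74.2] [29.8 28.5] 1.9 x [0.653 0.682] y [0.06  0.088]
top 186 z 0.013 [666.9  61.6] [31.  82.4] 1.8 x [0.652 0.682] y [0.02  0.103]
t 20.6 grasp [0.6625 0.1569 0.0615] close 1.5 toolx 91.5 tilt [0.001 0.003] open 0.0462 d tool [13.9  1.8 39.6] turn z 0.0 q [0.16 0.48 1.4  0.   1.26 0.13]
```

Emit:
drive_tool(moves=[46,16,1,0,0,0,-0.5,46,0,0,25,0,0,0,46,0,0,14,0,0,0,46,0,0,0,0,0,0,15,0,0,0,0,0,0,15,0,0,0,0,0,0,15,0,0,0,0,0,0,15,0,0,0,0,0,0])

```text
t: 21.4
tool_pos: [0.6636, 0.1662, 0.189]
orientation: [-2.188, -2.254, 0.0]
force: [-0.7, -1.3, 0.1]
opening: 0.0237
gripper_force: 45.0
```

Emit:
drive_tool(moves=[15,0,0,0,0,0,0,15,0,0,0,0,0,0,15,0,0,-10,0,0,0,15,0,0,-10,0,0,0,15,0,0,0,0,0,3,15,0,0,0,0,0,3,15,0,0,0,0,0,0])

```text
t: 22.1
tool_pos: [0.664, 0.1667, 0.2104]
orientation: [2.303, 2.136, 0.002]
force: [0.1, 0.1, -0.8]
opening: 0.0236
gripper_force: 45.0
```

```bash
python3 -c "
from cl import *
p=W(-.0605,.085);print(p);go(*p,.042,-4.6);print(robot.read_state()['gripper_force'])"; python3 bl.py side .012 .06 .61 .71 -.04 .242
```

```text
[ 0.62285956 -0.06268052]
t 22.1 grasp [0.6642 0.1667 0.0431] close -4.3 toolx 85.7 tilt [0.002 0.   ] open 0.0236 d tool [-231.9  -24.     0.9] turn z 0.3 q [0.17 0.51 1.4  0.   1.24 0.25]
44.9952632188797
side 68 z 0.037 [657.3  44.6] [49.1 31.7] 88.0 x [0.641 0.672] y [0.021 0.069]
side 169 z 0.0434 [668.3 190.3] [59.8 56.9] 78.9 x [0.639 0.687] y [0.161 0.22 ]
```

Emit:
drive_tool(moves=[15,-30,-8,0,0,0,0,15,-30,-8,0,0,0,0,15,-30,-8,0,0,0,0,15,-30,0,0,0,0,0,15,-30,0,0,0,0,0,15,-25,0,0,0,0,0,15,-25,0,0,0,0,0,15,0,0,0,0,0,0])

```text
t: 22.95
tool_pos: [0.6247, -0.0341, 0.2095]
orientation: [2.303, 2.135, -0.0]
force: [0.1, -0.0, 0.0]
opening: 0.0238
gripper_force: 45.0
```

```bash
python3 -c "
from cl import *
p=W(-.049,.085);print(p);go(*p,.042,-4.6);s=robot.read_state();print(s['gripper_force'],s['force'])"; python3 bl.py side .012 .06 .58 .7 -.1 .15
```

```text
[ 0.62194128 -0.0741438 ]
t 22.9 grasp [ 0.6248 -0.0342  0.0422] close -4.3 toolx 85.7 tilt [ 0.001 -0.001] open 0.0238 d tool [-40.    0.2   0.3] turn z 0.3 q [-0.14  0.37  1.58 -0.    1.19 -0.06]
44.99421179294586 [ 0.10350762 -0.00577998  0.04529123]
side 164 z 0.0429 [631.1 -15.8] [66.6 53.4] 70.2 x [0.599 0.651] y [-0.042  0.019]
```

Emit:
drive_tool(moves=[15,-20,0,0,0,0,0,15,-20,0,0,0,0,0,15,0,0,5,0,0,0,15,0,0,4,0,0,0,15,0,0,0,0,0,0,36,0,0,0,0,0,0,36,0,0,0,0,0,0,36,0,0,0,0,0,0])

```text
t: 23.8
tool_pos: [0.6219, -0.0706, 0.2001]
orientation: [2.302, 2.138, 0.0]
force: [0.3, 0.3, 0.1]
opening: 0.0357
gripper_force: 0.0
```

Emit:
drive_tool(moves=[36,0,0,0,0,0,0,36,0,0,-30,0,0,0,36,0,0,-50,0,0,0,36,0,0,-50,0,0,0,36,50,-40,-50,0,0,0,20,20,-40,0,0,0,0,0,0,-30,0,0,0,0,0,0,0,0,0,0,0])

```text
t: 24.6
tool_pos: [0.5284, -0.0123, 0.3604]
orientation: [-2.3, -2.138, 0.002]
force: [0.0, -0.2, -0.2]
opening: 0.0166
gripper_force: 0.0
```

```bash
python3 bl.py top .022 .040 .36 .75 -.15 .1;python3 bl.py wrist .022 .040 .35 .75 -.12 .244; python3 bl.py wrist .046 .060 .35 .75 -.35 .0;python3 bl.py top .046 .060 .35 .75 -.4 -.05;  python3 -c "
from cl import *
go(*W(-.12,-.085),.024,-4.6)
"; ls -t pics|head -4
```

```text
top 115 z 0.0295 [455.  -29.8] [56.8 22.6] 87.6 x [0.444 0.467] y [-0.058 -0.002]
wrist 1438 z 0.0297 [537.9 -56.4] [100.4  24. ] 85.8 x [0.525 0.552] y [-0.105 -0.007]
wrist 1233 z 0.0295 [454.7 -34.5] [64.3 24.2] 85.7 x [0.442 0.468] y [-0.064 -0.003]
wrist 821 z 0.0296 [630.1 -58.3] [43.5 24.5] 84.9 x [0.617 0.642] y [-0.077 -0.037]
wrist 832 z 0.0508 [ 521.4 -156.3] [41.8 33.3] 86.0 x [0.504 0.537] y [-0.177 -0.136]
top 90 z 0.0502 [ 647.8 -147. ] [31.9 51.5] 67.9 x [0.622 0.67 ] y [-0.167 -0.13 ]
top 3708 z 0.0524 [ 524.9 -222.9] [218.  285.4] 85.4 x [0.383 0.66 ] y [-0.333 -0.113]
t 24.8 grasp [ 0.5321 -0.0137  0.1939] close -4.3 toolx 85.7 tilt [ 0.001 -0.   ] open 0.0017 d tool [ 18.3 -75.8 169.8] turn z 0.3 q [-0.12 -0.03  1.73 -0.    1.44 -0.05]
top24.75.png
wrist24.7.png
wrist24.65.png
top24.6.png
```

View pics/wrist24.7.png

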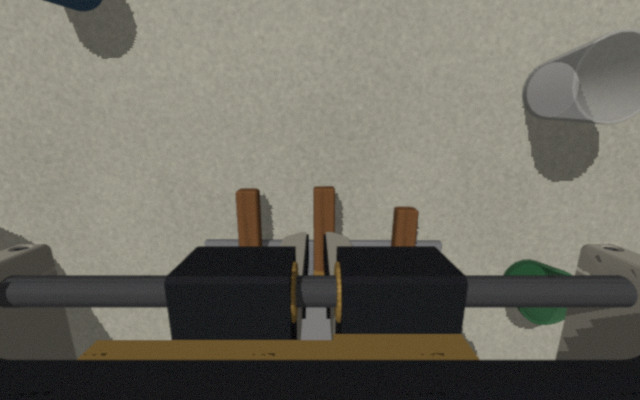

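View pics/top24.75.png

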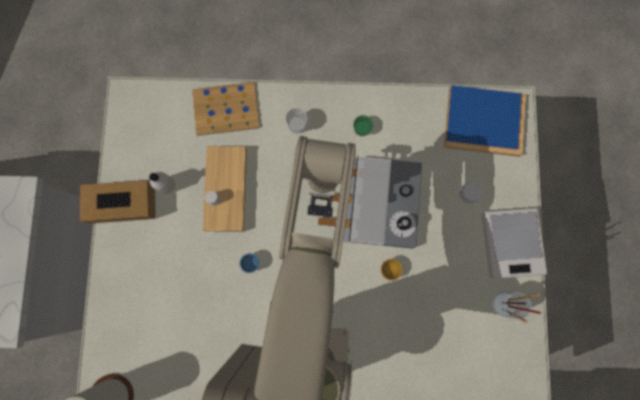

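The wrist view shows all three handles on the lip, with their outer ends at about (249,190), (324,187) and (405,208). The right-hand one is deepest. The other two have blade tips at only about 0.09 m, so I'll nudge them in a few mm with closed fingers.

Emit:
drive_tool(moves=[0,15,-38,0,0,0,0,0,17,-38,0,0,0,0,0,0,0,40,0,0,0,0,0,0,40,0,0,0,0,0,0,40,0,0,0,0,0,0,35,0,0,0,0,0,0,8,0,0,0,0,0,0,0,0,0,0])

```text
t: 25.6
tool_pos: [0.4577, 0.024, 0.1967]
orientation: [-2.301, -2.135, 0.004]
force: [-0.6, -0.5, 0.3]
opening: 0.0004
gripper_force: 0.0
```

```bash
python3 -c "
from cl import *
go(*W(-.1095,-.085),.030,-4.6)
"
```

```text
t 25.6 grasp [0.4572 0.024  0.0294] close -4.3 toolx 85.7 tilt [-0.003  0.   ] open 0.0004 d tool [-24.2   1.9  -0.6] turn z 0.3 q [-0.06 -0.04  2.06 -0.    1.12  0.02]
```

Emit:
drive_tool(moves=[0,-10,1,0,0,0,0,0,-8,0,0,0,0,0,0,-4,0,0,0,0,0,0,-2,0,0,0,0,0,0,0,0,0,0,0,0])

```text
t: 26.1
tool_pos: [0.4573, -0.0003, 0.1984]
orientation: [2.303, 2.136, 0.001]
force: [-0.2, 0.6, -1.4]
opening: 0.0004
gripper_force: 0.0
```

Emit:
drive_tool(moves=[0,12,0,0,0,0,0,0,15,0,0,0,0,0,0,0,28,0,0,0,0,0,0,28,0,0,0,0,0,0,28,0,0,0,0,0,0,0,0,0,0,0,0,0,0,0,0,0,0])

```text
t: 26.8
tool_pos: [0.5426, 0.0217, 0.1972]
orientation: [-2.301, -2.137, 0.001]
force: [0.3, 0.4, -0.8]
opening: 0.0005
gripper_force: 0.0
```

```bash
python3 -c "
from cl import *
go(*W(-.1095,.0),.030,-4.6)
";python3 bl.py wrist .022 .040 .35 .75 -.12 .244;
```

```text
t 26.8 grasp [0.5423 0.0217 0.0299] close -4.2 toolx 85.8 tilt [-0.001  0.   ] open 0.0005 d tool [-28.7   1.8  -0.1] turn z 0.4 q [-0.05  0.18  1.83  0.    1.13  0.02]
wrist 443 z 0.0287 [543.5  29.6] [ 2.7 29.5] 86.2 x [0.529 0.558] y [0.029 0.032]
wrist 956 z 0.0293 [454.5 -16.4] [14.  23.6] 85.9 x [0.444 0.466] y [-0.023 -0.01 ]
wrist 138 z 0.0297 [539.6 -22.1] [14.4  4.5] 81.9 x [0.537 0.542] y [-0.029 -0.015]
wrist 1031 z 0.0292 [631.1 -43.1] [14.8 23.7] 86.2 x [0.62  0.643] y [-0.049 -0.036]
```

Knife end moved to about y -0.009, as intended. Pushing the second one.

Emit:
drive_tool(moves=[0,-12,1,0,0,0,0,0,-10,0,0,0,0,0,0,-4,0,0,0,0,0,0,-3,0,0,0,0,0,0,0,0,0,0,0,0])

```text
t: 27.35
tool_pos: [0.5415, -0.0088, 0.1978]
orientation: [2.304, 2.136, 0.0]
force: [0.6, 0.2, -0.0]
opening: 0.0006
gripper_force: 0.0
```

Emit:
drive_tool(moves=[0,15,0,0,0,0,0,0,20,0,0,0,0,0,0,0,0,-50,0,0,0,0,0,0,-50,0,0,0,0,0,0,-50,0,0,0,20,0,0,-50,0,0,0,50,0,0,0,0,0,0,60,0,0,0,0,0,0])

```text
t: 28.15
tool_pos: [0.5447, 0.0278, 0.3996]
orientation: [2.3, 2.136, 0.005]
force: [-0.0, -0.4, -1.4]
opening: 0.0199
gripper_force: 0.0
```

```bash
python3 bl.py wrist .022 .040 .35 .75 -.12 .244; python3 - <<'E'
from cl import *
go(*W(.165,-.07),.24,-4.6)
for (x,y) in [(.631,-.036)]: print((np.array([x,y])-O)@ex)
c=cam('side','side_s.png')
X=cloud(c);ctr=pix(c,[.4504,-.2757,.061]);print(ctr)
a,b=ctr.astype(int); cr=c['color'][b-45:b+35,a-50:a+50,::-1]
cv2.imwrite('pics/sl.png',cv2.resize(cr,None,fx=6,fy=6,interpolation=cv2.INTER_CUBIC))
E
```

```text
wrist 438 z 0.0294 [454.4 -25. ] [29.2 24.4] 85.3 x [0.443 0.467] y [-0.038 -0.01 ]
wrist 948 z 0.0296 [539.1 -51.8] [66.9 23.5] 85.5 x [0.526 0.552] y [-0.084 -0.019]
wrist 250 z 0.0294 [630.7 -44.1] [15.5 23.9] 87.9 x [0.619 0.642] y [-0.052 -0.036]
t 28.2 grasp [0.5441 0.0277 0.2301] close -4.2 toolx 85.8 tilt [0. 0.] open 0.0241 d tool [-308.9  -71.2  -10. ] turn z 0.4 q [-0.04 -0.02  1.65  0.    1.5   0.03]
-0.08774534690616442
[382.73875363 186.39927097]
```

View pics/sl.png

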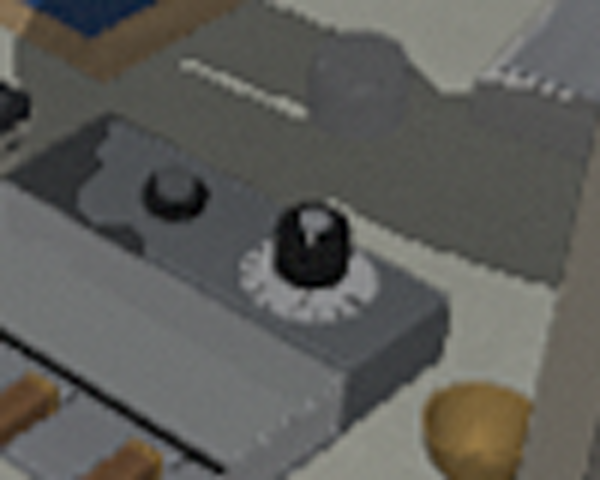

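Side crop: sleeve collar at crop (312,245) on its white disc, button at (175,190). The pointer is not readable from here, so I'll use the wrist camera beside it.

Emit:
drive_tool(moves=[60,-50,-8,0,0,0,0,60,-50,-8,0,0,0,0,60,-50,-8,0,0,0,0,60,-50,-8,0,0,0,0,60,-50,-8,0,0,0,0,60,-50,-8,0,0,0,0,60,-50,-8,0,0,0,0,60,-50,-8,0,0,0,0])

```text
t: 29.05
tool_pos: [0.4507, -0.3637, 0.3949]
orientation: [-2.3, -2.134, 0.0]
force: [1.6, -0.8, -0.9]
opening: 0.0599
gripper_force: 0.0
```

Emit:
drive_tool(moves=[60,0,0,0,0,0,0,60,0,0,0,0,0,0])

```text
t: 29.25
tool_pos: [0.451, -0.363, 0.3948]
orientation: [-2.302, -2.131, -0.0]
force: [1.4, 0.2, 0.1]
opening: 0.0598
gripper_force: 0.0
```

```bash
python3 - <<'E'
from cl import *
go(*W(.165,-.07),.24,-4.6)
c=cam('wrist','w_s.png');ctr=pix(c,[.4504,-.2757,.061]);print(ctr, pix(c,[*W(.165,-.07-.034),.061]))
import pickle;pickle.dump(c,open('ws.pkl','wb'))
a,b=np.clip(ctr.astype(int),[60,60],[580,340]); cr=c['color'][b-60:b+60,a-60:a+60,::-1]
cv2.imwrite('pics/sl2.png',cv2.resize(cr,None,fx=5,fy=5,interpolation=cv2.INTER_CUBIC)); print(a,b)
E
```

```text
t 29.2 grasp [ 0.4505 -0.3624  0.2275] close -4.4 toolx 85.6 tilt [-0.003  0.004] open 0.0598 d tool [ 87.1  -6.9 -12.2] turn z 0.2 q [-0.77  0.08  1.56  0.    1.51 -0.69]
[308.893576   112.06604315] [275.36150852 111.31809644]
308 112
```

View pics/sl2.png

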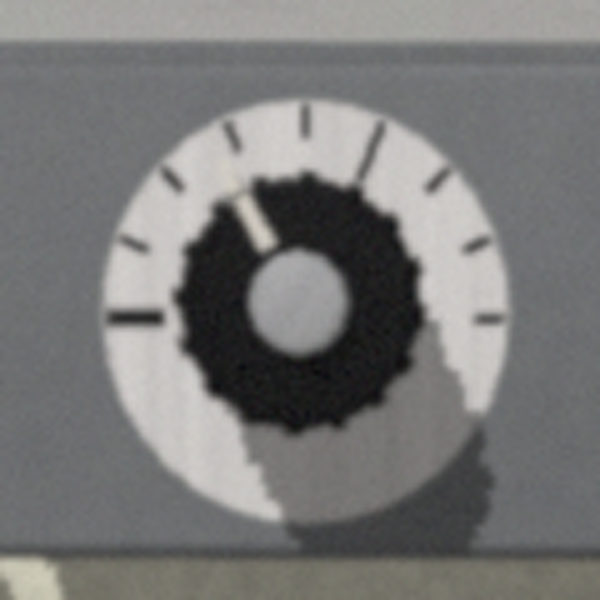

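Sleeve close-up: long thick tick 0 at (135,318), tick 4 at (306,120), long tick 5 at (372,150). The pointer strip runs (268,245) to (240,197), at about number 2.7. So it needs about 50° clockwise, which is a positive turn about tool z.

```bash
python3 - <<'E'
from cl import *
import pickle
c=pickle.load(open('ws.pkl','rb'))
p=ray(c,248+299/5,52+302/5,.103); d=ray(c,248+307/5,52+313/5,.056)
X=cloud(c);m=(X[...,2]>.09)&(X[...,2]<.11)
P=X[m];r=cv2.minEnclosingCircle((P[:,:2]*1000).astype(np.float32));print(p,d,r,W(.165,-.07))
q=(p+d)/2; go(q[0],q[1],.087,-4.6)
E
```

```text
[ 0.4502458  -0.27878923  0.103     ] [ 0.45061927 -0.27789498  0.056     ] ((449.5955505371094, -278.3103332519531), 23.158235549926758) [ 0.45034811 -0.27508356]
t 29.3 grasp [ 0.4511 -0.3615  0.228 ] close -4.3 toolx 85.7 tilt [-0.003  0.003] open 0.0601 d tool [ 82.4  -6.5 141.3] turn z 0.3 q [-0.76  0.08  1.56  0.    1.51 -0.69]
```

Emit:
drive_tool(moves=[65,40,-3,0,0,0,0,65,42,-3,0,0,0,0,65,0,0,0,0,0,0,65,0,0,40,0,0,0,65,0,0,40,0,0,0,65,0,0,0,0,0,0,65,0,0,0,0,0,0])

```text
t: 30.0
tool_pos: [0.4519, -0.2792, 0.3173]
orientation: [-2.299, -2.137, 0.001]
force: [-0.0, -0.1, 0.4]
opening: 0.0648
gripper_force: 0.0
```

```bash
python3 - <<'E'
from cl import *
go(.4503,-.2783,.087,-4.6)
E
```

```text
t 30.0 grasp [ 0.4516 -0.2789  0.15  ] close -4.2 toolx 85.8 tilt [-0.002  0.002] open 0.0648 d tool [ 0.4 -1.2 63. ] turn z 0.4 q [-0.65  0.    1.78  0.    1.36 -0.58]
```

Emit:
drive_tool(moves=[65,0,-1,30,0,0,0,65,0,0,25,0,0,0,65,0,0,7,0,0,0,65,0,0,0,0,0,0,35,0,0,0,0,0,0,35,0,0,0,0,0,0,35,0,0,0,0,0,0,35,0,0,0,0,0,0], grip_force=30)

```text
t: 30.8
tool_pos: [0.4498, -0.2806, 0.2573]
orientation: [-2.301, -2.136, 0.005]
force: [-16.2, 1.5, 14.4]
opening: 0.0434
gripper_force: 30.0
```

Emit:
drive_tool(moves=[35,0,0,0,0,0,0,35,0,0,0,0,0,0])

```text
t: 31.0
tool_pos: [0.4498, -0.2806, 0.2573]
orientation: [-2.301, -2.136, 0.005]
force: [-16.3, 1.0, 15.2]
opening: 0.0435
gripper_force: 30.0
```

```bash
python3 - <<'E'
from cl import *
go(.4503,-.2783,.087,-4.6);s=robot.read_state();print(s['gripper_force'],s['force'],s['wrist_torque'])
E
```

```text
t 31.0 grasp [ 0.4492 -0.2807  0.09  ] close -4.3 toolx 85.7 tilt [-0.004 -0.001] open 0.0435 d tool [2.5 0.9 3. ] turn z 0.3 q [-0.65  0.07  1.83 -0.    1.24 -0.58]
30.00378906726837 [-16.27252471   0.9854154   15.18656377] [0.33884215 2.7940897  0.09298812]
```

Emit:
drive_tool(moves=[35,0,-1,-2,0,0,0,35,0,0,0,0,0,7,35,0,0,0,0,0,7,35,0,0,0,0,0,7,35,0,0,0,0,0,7,35,0,0,0,0,0,7,35,0,0,0,0,0,7,35,0,0,0,0,0,8])

```text
t: 31.8
tool_pos: [0.4482, -0.2798, 0.2574]
orientation: [-2.989, -0.955, 0.008]
force: [-15.0, 2.5, 5.5]
opening: 0.0437
gripper_force: 30.0
```

Emit:
drive_tool(moves=[35,0,0,0,0,0,0,35,0,0,0,0,0,0])

```text
t: 32.0
tool_pos: [0.4481, -0.2799, 0.2574]
orientation: [-2.987, -0.962, 0.008]
force: [-14.3, 2.5, 5.1]
opening: 0.0433
gripper_force: 30.0
```

```bash
python3 - <<'E'
from cl import *
go(.4503,-.2783,.087,-54.6);s=robot.read_state();print(s['gripper_force'],s['force'],s['wrist_torque'])
E
```

```text
t 32.0 grasp [ 0.4472 -0.2796  0.0901] close -54.3 toolx 35.7 tilt [-0.006  0.002] open 0.0433 d tool [3.3 0.8 3.1] turn z 0.3 q [-0.65  0.06  1.84 -0.    1.25  0.29]
29.998785853385925 [-14.25158563   2.4691521    5.12520843] [ 0.38769757  2.41703588 -0.07347087]
```

Turned 50°. Open, go up, step back and check.

Emit:
drive_tool(moves=[65,0,0,0,0,0,0,65,0,0,0,0,0,0,65,0,0,0,0,0,0,65,0,0,0,0,0,0,65,0,0,-30,0,0,0,65,0,0,-50,0,0,0,65,0,0,-50,0,0,0,65,0,0,-10,0,0,0])

```text
t: 32.8
tool_pos: [0.4512, -0.2808, 0.4054]
orientation: [2.981, 0.961, 0.01]
force: [0.6, -0.0, 0.6]
opening: 0.0653
gripper_force: 0.0
```

Emit:
drive_tool(moves=[65,-40,0,0,0,0,0,65,-40,0,0,0,0,0,65,0,0,0,0,0,0,65,0,0,0,0,0,0])

```text
t: 33.2
tool_pos: [0.3846, -0.3271, 0.3975]
orientation: [-2.991, -0.961, -0.001]
force: [0.2, 0.6, 0.2]
opening: 0.0651
gripper_force: 0.0
```

```bash
python3 - <<'E'
from cl import *
go(.4503,-.2783,.24,-54.6)
c=cam('wrist','w_s2.png');ctr=pix(c,[.4503,-.2783,.056]);print(ctr,'tick5 dir',pix(c,[*(np.array([.4505,-.278])+.034*(ex*-np.cos(np.radians(22.5))+ey*np.sin(np.radians(22.5)))),.056]))
import pickle;pickle.dump(c,open('ws2.pkl','wb'))
a,b=np.clip(ctr.astype(int),[60,60],[580,340]); cr=c['color'][b-60:b+60,a-60:a+60,::-1]
cv2.imwrite('pics/sl3.png',cv2.resize(cr,None,fx=5,fy=5,interpolation=cv2.INTER_CUBIC)); print(a,b)
E
```

```text
t 33.2 grasp [ 0.3846 -0.3271  0.2302] close -54.4 toolx 35.6 tilt [0. 0.] open 0.0651 d tool [81.8 -1.4 -9.8] turn z 0.2 q [-0.81 -0.13  1.76  0.    1.51  0.14]
[313.46777926 117.50328384] tick5 dir [298.03409385  86.28642806]
313 117
```

View pics/sl3.png

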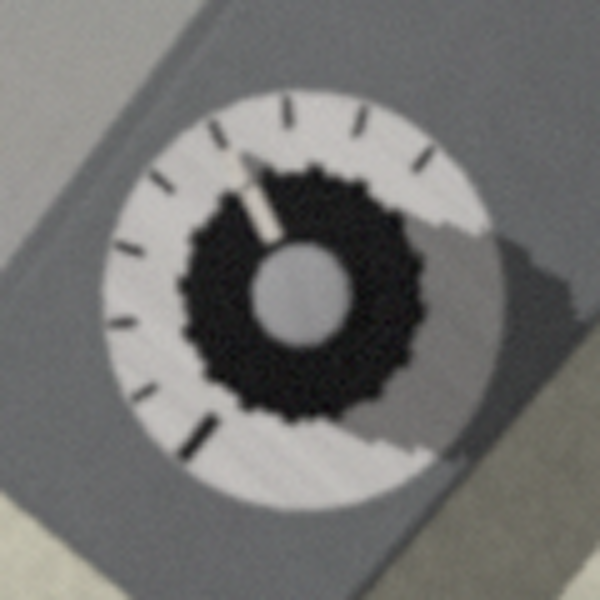

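The pointer strip (275,240) to (245,180) now points at the tick at (218,133), the sixth from the thick tick 0 at (200,437). That is number 5. Next, locate the button.

```bash
python3 - <<'E'
from cl import *
import pickle
for n in ('wrist','top','side'):
    c=cam(n); X=cloud(c)
    e=np.array([.560,-.286])
    m=(np.hypot(X[...,0]-e[0],X[...,1]-e[1])<.035)
    for lo,hi in ((.058,.09),):
        k=m&(X[...,2]>lo)&(X[...,2]<hi)
        if k.sum()>5:
            P=X[k];print(n,k.sum(),np.percentile(P[:,2],[10,50,90]).round(4),cv2.minEnclosingCircle((P[:,:2]*1000).astype(np.float32)),np.median(P[:,:2],0))
c=pickle.load(open('c0.pkl','rb'))['top'];print('exp',W(.168,.04))
go(.560,-.287,.12,-54.6)
E
python3 bl.py top .022 .040 .36 .75 -.15 .1
```

```text
wrist 1762 [0.0654 0.0676 0.0771] ((559.1448974609375, -286.80096435546875), 20.978193283081055) [ 0.55597175 -0.28683881]
top 173 [0.0589 0.0653 0.0761] ((560.5737915039062, -287.369384765625), 33.71110534667969) [ 0.55714618 -0.28407429]
side 122 [0.0587 0.0659 0.0794] ((560.9166259765625, -285.9153137207031), 34.4425163269043) [ 0.55484474 -0.27786213]
exp [ 0.55975731 -0.28685758]
t 33.4 grasp [ 0.3857 -0.3261  0.2302] close -54.2 toolx 35.8 tilt [0. 0.] open 0.0649 d tool [164.2  70.3 110.2] turn z 0.4 q [-0.8  -0.12  1.76  0.    1.51  0.14]
top 176 z 0.0292 [627.6 -79.9] [86.3 25.2] 85.5 x [0.613 0.641] y [-0.122 -0.038]
top 192 z 0.0293 [537.7 -66.4] [95.  24.6] 86.2 x [0.524 0.551] y [-0.113 -0.02 ]
top 200 z 0.0288 [451.9 -58.6] [100.   24.1] 87.6 x [0.439 0.464] y [-0.108 -0.009]
```

Emit:
drive_tool(moves=[0,41,17,0,0,0,0,0,41,17,0,0,0,0,0,41,18,0,0,0,0,0,41,18,0,0,0,0,0,0,0,40,0,0,0,0,0,0,40,0,0,0,0,0,0,20,0,0,0,0,0,0,0,0,0,0])

```text
t: 34.25
tool_pos: [0.5582, -0.286, 0.2926]
orientation: [-2.983, -0.964, 0.008]
force: [0.4, -0.5, -0.7]
opening: 0.0053
gripper_force: 0.0
```

```bash
python3 - <<'E'
from cl import *
go(.5595,-.2868,.078+.0187,-54.6)
c=cam('side');X=cloud(c);k=(np.hypot(X[...,0]-.5595,X[...,1]+.2868)<.013)&(X[...,2]<.1);print(np.percentile(X[k][:,2],[5,50,95]))
E
```

```text
t 34.2 grasp [ 0.557  -0.2853  0.1253] close -54.2 toolx 35.8 tilt [-0.007  0.004] open 0.0053 d tool [ 1.2  2.9 28.6] turn z 0.4 q [-0.56  0.28  1.52  0.    1.34  0.39]
[0.06945145 0.07818546 0.08353721]
```

Emit:
drive_tool(moves=[0,1,2,10,0,0,0,0,0,0,12,0,0,0,0,0,0,3,0,0,0,0,0,0,3,0,0,0,0,0,0,2,0,0,0,0,0,0,0,0,0,0])

```text
t: 34.9
tool_pos: [0.5609, -0.2889, 0.2677]
orientation: [-2.99, -0.964, 0.0]
force: [0.1, 0.4, 0.6]
opening: 0.0005
gripper_force: 0.0
```

Emit:
drive_tool(moves=[0,0,0,2,0,0,0,0,0,0,0,0,0,0])

```text
t: 35.1
tool_pos: [0.561, -0.2889, 0.2657]
orientation: [2.99, 0.964, 0.0]
force: [-0.0, 0.0, -0.4]
opening: 0.0004
gripper_force: 0.0
```

Emit:
drive_tool(moves=[0,0,0,2,0,0,0,0,0,0,2,0,0,0,0,0,0,0,0,0,0])

```text
t: 35.4
tool_pos: [0.5611, -0.2889, 0.2618]
orientation: [2.99, 0.964, 0.001]
force: [0.9, -0.2, 2.3]
opening: 0.0006
gripper_force: 1.1
```

Emit:
drive_tool(moves=[0,0,0,2,0,0,0,0,0,0,0,0,0,0])

```text
t: 35.6
tool_pos: [0.5611, -0.2889, 0.2599]
orientation: [2.99, 0.964, 0.001]
force: [0.4, 0.5, 4.6]
opening: 0.0001
gripper_force: 1.7
```

Emit:
drive_tool(moves=[0,0,0,2,0,0,0,0,0,0,0,0,0,0])

```text
t: 35.8
tool_pos: [0.5611, -0.2889, 0.2578]
orientation: [2.99, 0.964, 0.001]
force: [0.7, -0.0, 4.9]
opening: 0.0004
gripper_force: 2.3
```

Emit:
drive_tool(moves=[0,0,0,2,0,0,0,0,0,0,0,0,0,0])

```text
t: 36.0
tool_pos: [0.5612, -0.289, 0.2573]
orientation: [2.989, 0.964, 0.001]
force: [-4.6, 2.3, 13.4]
opening: 0.0004
gripper_force: 6.5
```

Emit:
drive_tool(moves=[0,0,0,-10,0,0,0,0,0,0,-40,0,0,0,0,0,0,-50,0,0,0,0,0,0,-50,0,0,0,0,-50,0,0,0,0,0,0,-50,0,0,0,0,0,0,-50,0,0,0,0,0,0,0,0,0,0,0,0])

```text
t: 36.8
tool_pos: [0.435, -0.3795, 0.4055]
orientation: [-2.993, -0.956, 0.004]
force: [0.6, 0.7, -0.2]
opening: 0.0004
gripper_force: 0.0
```

```bash
python3 bl.py top .022 .040 .36 .75 -.15 .1; python3 - <<'E'
from cl import *
import pickle
c=cam('top','fin.png');X=cloud(c);z=X[...,2];v,u=np.mgrid[:400,:640]
for n,b in dict(clear=(285,310,105,135),green=(350,376,112,138),gold=(378,405,255,285),blue=(235,264,250,276),jar=(203,222,188,208),tin=(455,488,178,206)).items():
    k=(u>=b[0])&(u<=b[1])&(v>=b[2])&(v<=b[3])&(z>(.065 if n=='jar' else .025));print(n,k.sum(),np.median(X[k],0).round(3))
go(.45,-.278,.2,0)
cv2.imwrite('pics/fincrop.png',cv2.resize(c['color'][130:260,320:440,::-1],None,fx=4,fy=4,interpolation=cv2.INTER_CUBIC))
E
```

```text
top 181 z 0.0295 [628.2 -79.7] [86.4 24.8] 83.4 x [0.613 0.642] y [-0.122 -0.038]
top 191 z 0.0298 [538.1 -67. ] [95.  24.8] 85.0 x [0.523 0.552] y [-0.113 -0.02 ]
top 194 z 0.0291 [452.  -59.6] [97.4 24.2] 86.9 x [0.439 0.465] y [-0.108 -0.012]
clear 252 [0.811 0.082 0.06 ]
green 129 [ 0.798 -0.146  0.04 ]
gold 712 [ 0.281 -0.158  0.666]
blue 118 [0.314 0.226 0.043]
jar 145 [0.516 0.341 0.093]
tin 844 [ 0.448 -0.327  0.639]
t 36.9 grasp [ 0.4381 -0.377   0.2381] close -54.4 toolx 35.6 tilt [-0.     0.001] open 0.0003 d tool [ 67.3 -73.6  38.2] turn z -54.4 q [-0.8   0.07  1.55  0.    1.52  0.15]
```

View pics/fincrop.png

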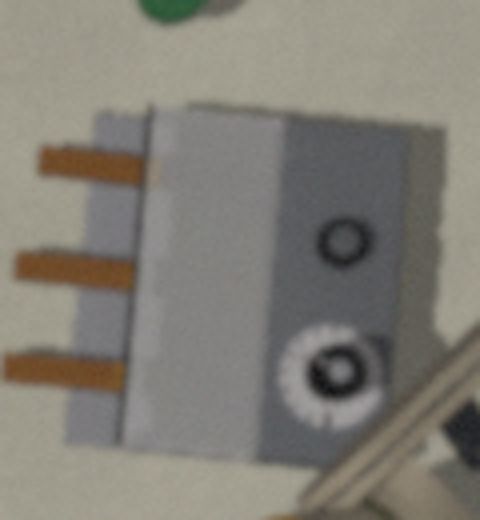

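The final picture shows three handles at (90,162), (75,268) and (65,370), each ending at the mouth line. All the blades are inside, and the button pressed fully home before release.

```bash
python3 -c "
from h import *
print(robot.close_job())"
```

```text
the job is handed in; nothing more can be done
None
```

I handed the job in, and no pass or fail verdict came back: all three knives present are blade-first in the cleaner, the sleeve was at number 5 when checked before the button press, and the start button was pressed fully down and released.

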